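# Stir two batches of ferrite cores together

### The arm

A 7-joint arm with a two-finger parallel gripper is mounted at the origin on the work surface. World frame = base frame: x ahead of the robot, y to its left, z up, the work surface at z = 0. Lengths are in mm, angles in rad, forces in N, time in s.
With the tool pointing down it reaches from about 350 to 900 mm from the base axis. Payload 19.9 kg.
Tool frame: the origin (TCP) lies on the centre line of the jaws, within the pads' length; the fingertips stand 25 mm ahead of it and the grasp point (between the pads) lies 6 mm ahead of it; z points along the fingers, x is the direction in which the jaws open and shut, and the axes are right-handed (so a half turn about z gives the same grasp; the last joint's range is limited). The gripper opens to 85 mm and grips with 20 to 120 N. Pads are 22 mm wide; open, the fingers measure 114 mm over their backs; the gripper's body (76 mm by 85 mm) begins 54 mm behind the grasp point. The pads swing forward as they close: fully open they stand 13 mm farther back than shut.
Start: joints at [1.21, 0.417, -0.01, 1.614, 0.005, 1.111, -0.053], TCP at [195.888, -593.491, 256.26] pointing down, gripper open.
Joint ranges: [-2.81, 2.81], [-0.39, 2.02], [-1.27, 1.25], [0.06, 2.57], [-1.19, 4.33], [0.19, 2], [-2.82, 2.82]. Speed limits (rad/s): [1.89, 1.89, 2.39, 2.39, 3.01, 3.01, 3.01].

### API

Orientations are given as a rotation vector (axis times angle).
In Python, from plant import bot gives the robot as it stands.
- The arm moves only by the tool move_arm, never from a script. Its argument "series" is a list of rows, each a list of 2 entries, a list of its own where there are three numbers: the shift along the tool's x, y, z in m, then the turn about the tool's z in degrees. A call has 1 to 12 rows; each row shifts and turns the commanded pose from where the row before left it, along the tool's axes as they then stand; what a row does not reach is not made up. A row lasts 1/10 s, in which the tool goes at most 50 mm and 8.59 degrees, less where a joint would pass 70% of its speed; a pose out of reach is approached as far as the arm can. A call is refused whole if a number of a shift passes 0.05 or a number of a turn 8.59, either way. A call with a gripper value outside its range is refused whole. "claw" is the closure, from 0 (fully open) to 1 (shut), set as the call begins (left out, the last holds). The fingers move at their own pace and stop on an object; "newtons" is the grip in N (left out, the last holds). Time passes only in rows, so rows that do not move let the fingers close. It gives the time, the measured TCP pose, the force and the opening at its end, in the units of the state.
- bot.observe(): the state, without advancing time (a new reading comes with each control period).
- bot.grab_frame(name): name is "scene" or "top" or "wrist"; returns the picture (400x640x3 uint8, blue, green, red); there is no depth.
- bot.calibration(name): a dict with "intrinsics" (3x3 intrinsics, pixels), "camera_from_world" (4x4, takes a point from world to camera coordinates); the wrist camera has in their place "hand_eye" (4x4, takes a point from camera to tool coordinates, whose origin is the TCP and whose axes are the tool frame's). Camera axes: x right, y down, z forward; pixel columns grow to the right and rows downward; lengths in mm; the calibration is good to about 2 mm. A picture is of the moment at which its call begins: read the wrist's pose just before it. calibration takes no time and is no camera call.
- bot.hand_in(): hands the job in, once; it reports no verdict.
The state is a dict: "clock": time; "joints": joint angles; "dq": joint speeds; "tau": joint torques, N m; "tcp_pos": TCP position; "ee_rot": TCP orientation; "ft_force": force on the tool from outside, world axes, zero at the start; "torque": the same for the moment, N m; "gripper_width": finger opening in mm.
Only numpy, scipy, OpenCV 4.12 (cv2) and the standard library are available. Lean on these libraries where they do the work, as an engineer would, in place of code of your own. Each camera call takes 0.05 s, during which the arm holds its last target. There are 200 camera calls.

### The job

Blend the yellow ferrite cores, which lie together in one spot of the bowl, in with the grey ones: take the stirrer by its red grip, put its foot right down among the cores and stir round through every side of the bowl, well out from the centre, for at least three turns and until at least two yellow cores lie 65 mm or more apart, centre to centre. Then set the stirrer, without dropping it, back upright in its holder. Touch the cores only with the stirrer, keep them all in the bowl, and leave the wire reels and the screwdriver alone.

Things in the scene. Friction and masses are not known exactly. Their poses are not given: they have to be found in the camera images.
- bowl: Round, straight-walled, flat-bottomed aluminium bowl fixed to the bench. Outer diameter 178 mm, inner diameter 170 mm, rim 55 mm above the bench; a flat 200 mm rubber foot ring (4 mm thick, for looks) round its base. Origin: centre of its underside on the bench; z up.
- bowl_floor (a point): Centre of the bowl's inner floor, 6 mm above the bench. z up.
- holder: Black round stirrer holder, fixed to the bench: an open cup, outer diameter 68 mm, inner diameter 42 mm, rim 60 mm above the bench. Origin: centre of its underside on the bench; z up.
- holder_floor (a point): Centre of the holder's inner floor, 6 mm above the bench.
- stirrer: Stirring stick, 185 mm long, 0.1 kg, standing upright in the holder at the start. From its foot up: wooden foot 26 mm diameter and 30 mm long, wooden shaft 14 mm diameter, and a red plastic grip 26 mm diameter reaching from 115 to 185 mm above the foot's underside. Origin: centre of the underside of the foot; z runs along the stick towards the red grip. Rotationally symmetric.
- stirrer_foot (a point): Centre of the underside of the stirrer's foot.
- stirrer_grip (a point): Middle of the red grip, on the stick's axis, 150 mm above the underside of the foot.
- yellow0: Yellow coated ferrite core, a chunky cylindrical bead, 26 mm diameter, 18 mm high, 35 g, lying flat in the bowl at the start, next to the other two yellow ones. Origin: centre of its underside as built (its end face); z along its axis.
- yellow1: Yellow coated ferrite core, a chunky cylindrical bead, 26 mm diameter, 18 mm high, 35 g, lying flat in the bowl at the start, next to the other two yellow ones. Origin: centre of its underside as built (its end face); z along its axis.
- yellow2: Yellow coated ferrite core, a chunky cylindrical bead, 26 mm diameter, 18 mm high, 35 g, lying flat in the bowl at the start, next to the other two yellow ones. Origin: centre of its underside as built (its end face); z along its axis.
- grey0: Dark grey ferrite core, a chunky cylindrical bead, 26 mm diameter, 18 mm high, 35 g, lying flat in the bowl at the start. Origin: centre of its underside as built (its end face); z along its axis.
- grey1: Dark grey ferrite core, a chunky cylindrical bead, 26 mm diameter, 18 mm high, 35 g, lying flat in the bowl at the start. Origin: centre of its underside as built (its end face); z along its axis.
- grey2: Dark grey ferrite core, a chunky cylindrical bead, 26 mm diameter, 18 mm high, 35 g, lying flat in the bowl at the start. Origin: centre of its underside as built (its end face); z along its axis.
- grey3: Dark grey ferrite core, a chunky cylindrical bead, 26 mm diameter, 18 mm high, 35 g, lying flat in the bowl at the start. Origin: centre of its underside as built (its end face); z along its axis.
- grey4: Dark grey ferrite core, a chunky cylindrical bead, 26 mm diameter, 18 mm high, 35 g, lying flat in the bowl at the start. Origin: centre of its underside as built (its end face); z along its axis.
- grey5: Dark grey ferrite core, a chunky cylindrical bead, 26 mm diameter, 18 mm high, 35 g, lying flat in the bowl at the start. Origin: centre of its underside as built (its end face); z along its axis.
- reel_green: Bystander: reel of green wire lying on the bench, 90 mm diameter, 50 mm high. Origin: centre of its underside.
- reel_orange: Bystander: reel of orange wire lying on the bench, 70 mm diameter, 45 mm high. Origin: centre of its underside.
- screwdriver: Bystander: screwdriver with a blue handle lying on the bench, handle towards its own -x.

How it is judged:
By the outcome, as a careful person would: the job done as asked, in the order asked, and still so for the second after the job is handed in, with the robot touching nothing.
It also fails if it takes over 67 s, if anything falls off the work surface, if the arm or the gripper's body presses on something with over 40 N, if the wrist force passes 120 N, or if a joint passes its speed limit or range.

## Working session

There is one attempt and no reset: what is moved stays moved. The work goes in short steps, Python scripts to look and compute and a tool call to move; the robot and the scene stay as the last step left them, time stands still between calls to the robot, and variables do not carry over. Pictures are saved under pics/ and viewed, about 8 in all and at most 12, crops included, and the job is handed in when it is done.

Besides the shell and the picture viewer there is one more tool, called after ">>>" as name(argument=value, ...), one argument or row to a line, values as JSON. move_arm: Moves the arm, as the interface text tells. Its arguments: {"type":"object","properties":{"series":{"type":"array","items":{"type":"array"}},"claw":{"type":"number"},"newtons":{"type":"number"}},"required":["series"]}

```bash
mkdir -p pics
cat > h.py <<'E'
import numpy as np, cv2
from plant import bot
def ray(name,u,v,z):
    c=bot.calibration(name);K=np.array(c["intrinsics"]);T=np.array(c["camera_from_world"])
    R=T[:3,:3];o=-R.T@T[:3,3];d=R.T@np.linalg.inv(K)@np.array([u,v,1.]);return o+d*(z-o[2])/d[2]
def proj(name,p):
    c=bot.calibration(name);K=np.array(c["intrinsics"]);T=np.array(c["camera_from_world"])
    q=K@(T[:3,:3]@np.array(p,float)+T[:3,3]);return q[:2]/q[2]
def blobs(im,lo,hi,amin=30):
    m=cv2.inRange(cv2.cvtColor(im,cv2.COLOR_BGR2HSV),np.array(lo),np.array(hi))
    n,l,s,c=cv2.connectedComponentsWithStats(m)
    return [(c[i].round(1).tolist(),s[i].tolist()) for i in range(1,n) if s[i,4]>=amin]
E
python3 - <<'E'
from h import *
a=bot.grab_frame("scene");b=bot.grab_frame("top")
cv2.imwrite("pics/scene0.png",a);cv2.imwrite("pics/top0.png",b)
for n in("scene","top"):
    c=bot.calibration(n);T=np.array(c["camera_from_world"]);print(n,-T[:3,:3].T@T[:3,3],np.array(c["intrinsics"])[0,0])
    im=a if n=="scene" else b
    print("red",blobs(im,(0,150,80),(6,255,255)),"\nyel",blobs(im,(22,120,100),(34,255,255)))
print(bot.observe())
E
```

```text
scene [1274.79038482 -263.96444568  858.10091441] 390.3067743847591
red [([356.0, 134.0], [352, 123, 9, 23, 145]), ([444.9, 238.8], [419, 208, 59, 56, 1108]), ([268.0, 274.8], [264, 269, 9, 14, 72]), ([197.2, 301.4], [190, 297, 15, 10, 90])] 
yel [([511.1, 215.4], [480, 188, 57, 51, 631]), ([248.2, 201.3], [242, 195, 16, 15, 146])]
top [ 411.44569422   11.05465273 1457.35502682] 437.82651963198157
red [([235.3, 146.4], [220, 125, 29, 39, 380]), ([381.9, 150.7], [378, 143, 9, 14, 46]), ([433.6, 150.4], [430, 144, 8, 12, 40]), ([253.9, 247.6], [249, 243, 10, 10, 75]), ([608.3, 333.3], [606, 327, 6, 14, 69])] 
yel [([174.3, 145.5], [159, 125, 29, 39, 385])]
{'clock': 0.1, 'joints': array([ 1.21047159,  0.41796193, -0.01030959,  1.6141253 ,  0.00467547,
        1.11069384, -0.05299891]), 'dq': array([-7.71558407e-04,  3.88116212e-05,  1.32265232e-03, -2.15135563e-03,
        8.46732989e-04, -8.14391875e-04,  1.43833350e-04]), 'tau': array([ 1.14547842e-03, -8.65825367e+01,  6.79953508e-01, -4.35641599e+01,
        1.91656355e-02,  4.93092171e-03, -1.24539229e-04]), 'tcp_pos': array([ 195.81781469, -593.22436343,  255.68827157]), 'ee_rot': array([-2.54539610e+00,  1.84027355e+00,  1.53845112e-03]), 'ft_force': array([0.66215697, 0.03825339, 0.55005101]), 'torque': array([-0.04317899,  0.05626749,  0.04349057]), 'gripper_width': 85.54928904817716}
```

View pics/scene0.png

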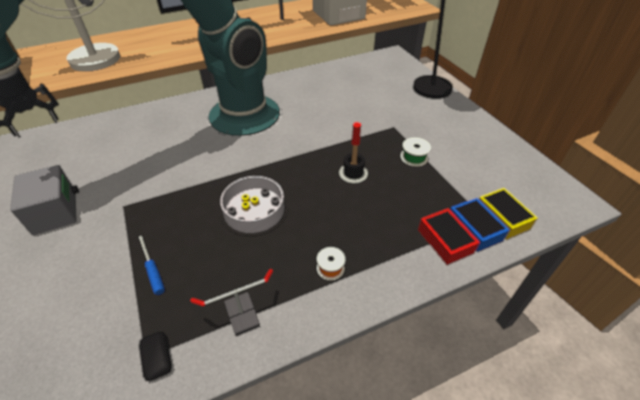

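View pics/top0.png

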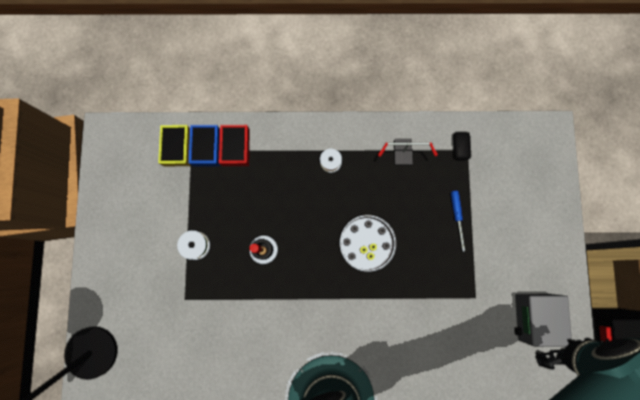

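The scene view shows the stirrer upright in its holder (grip ≈ 356,134) and the bowl at ≈ (252,205). In the top view the grip is at ≈ (254,248), the holder ring at ≈ (264,249) and the bowl at ≈ (367,243), with the yellow cores at ≈ (368,250). The green reel is at (193,245), the orange reel at (331,160) and the screwdriver at (458,220).

Run:
```python
from h import *
b=cv2.imread("pics/top0.png");a=cv2.imread("pics/scene0.png")
g=cv2.inRange(cv2.cvtColor(b,cv2.COLOR_BGR2GRAY),70,255)
g[:152]=0;g[297:]=0;g[:,:188]=0;g[:,472:]=0
for c in cv2.findContours(g,cv2.RETR_EXTERNAL,cv2.CHAIN_APPROX_NONE)[0]:
    if cv2.contourArea(c)>150:
        (u,v),r=cv2.minEnclosingCircle(c);e=cv2.fitEllipse(c)
        print((u,v),r,e[0],e[1],[ray("top",*e[0],z).round(1)[:2] for z in (0,4,55)])
# bowl inner/outer by ring: stick: red in scene & top -> triangulate
def rl(n,u,v):
    p=ray(n,u,v,0);q=ray(n,u,v,100);return p,(q-p)/np.linalg.norm(q-p)
def tri(A,B):
    M=0;y=0
    for p,d in(A,B):
        P=np.eye(3)-np.outer(d,d);M=M+P;y=y+P@p
    return np.linalg.solve(M,y)
print("grip tri",tri(rl("scene",356,134),rl("top",253.9,247.6)))
m=cv2.inRange(cv2.cvtColor(a,cv2.COLOR_BGR2HSV),np.array((0,120,60)),np.array((8,255,255)))[115:150,340:370]
ys,xs=np.nonzero(m)
for y in range(0,35,3): 
    s=xs[ys==y]
    if len(s):print(y+115,s.mean()+340,len(s))
for n,im in(("top",b),("scene",a)):
  for q,s in blobs(im,(22,90,90),(36,255,255),8): print(n,q,s[4],ray(n,*q,24).round(0)[:2])
c=np.hstack([cv2.resize(b[205:285,325:410],None,fx=4,fy=4,interpolation=2)[:320],cv2.resize(b[205:285,225:300],None,fx=4,fy=4,interpolation=2)])
cv2.imwrite("pics/c1.png",c)
```

```text
(263.1470642089844, 249.3235321044922) 14.832789421081543 (263.22039794921875, 249.3671875) (27.701074600219727, 29.13886070251465) [array([470.6, 219.1]), array([470.4, 218.5]), array([468.3, 211.2])]
(194.14999389648438, 244.5) 15.750422477722168 (197.22613525390625, 244.757080078125) (22.94498634338379, 31.646835327148438) [array([486.9, 437.7]), array([486.6, 436.5]), array([484. , 421.6])]
(367.6641540527344, 242.87728881835938) 28.9252986907959 (367.4949645996094, 242.80784606933594) (56.29998779296875, 56.97210693359375) [array([ 490.5, -126.4]), array([ 490.3, -126.1]), array([ 487.5, -121.3])]
(459.0, 221.5) 29.920827865600586 (458.19879150390625, 214.39891052246094) (3.7188477516174316, 73.85052490234375) [array([ 584. , -432.8]), array([ 583.5, -431.6]), array([ 577.5, -416.1])]
(403.5, 157.5) 9.300638198852539 (403.40972900390625, 157.44764709472656) (12.745522499084473, 18.03008270263672) [array([ 781. , -254.8]), array([ 780. , -254.1]), array([ 767. , -244.8])]
(330.5, 160.14706420898438) 12.167121887207031 (330.459228515625, 161.08706665039062) (21.289648056030273, 23.090770721435547) [array([769.2,  -5.1]), array([768.2,  -5.1]), array([755.7,  -4.5])]
grip tri [469.07437744 223.3568621  155.10678505]
124 356.5 8
127 356.5 6
130 356.0 7
133 356.0 7
136 356.0 7
139 356.0 9
142 355.0 9
145 355.0 7
top [173.3, 145.6] 440 [819. 524.]
top [372.7, 246.8] 38 [ 476. -141.]
top [363.2, 249.3] 38 [ 468. -110.]
top [370.2, 255.8] 38 [ 447. -132.]
scene [510.9, 214.6] 691 [833. 532.]
scene [248.4, 200.9] 175 [ 470. -128.]
```

View pics/c1.png

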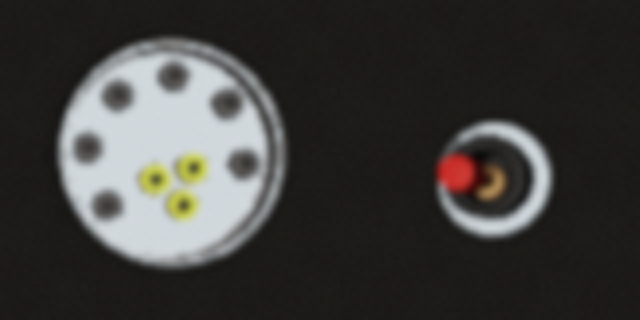

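The foot ring of the bowl looks dark, so the bright outline is the rim, which puts the bowl centre at ≈ (487,-121). The stick is at ≈ (469,221). I'll move in an arc towards it.

>>> move_arm(
  series=[
    [[0, 0, -0.04], 0],
    [[0, -0.05, 0], -8.59],
    [[0, -0.05, 0], -8.59],
    [[0, -0.05, 0], -8.59],
    [[0, -0.05, 0], -8.59],
    [[0, -0.05, 0], -8.59],
    [[0, -0.05, 0], -8.59],
    [[0, -0.05, 0], -8.59],
    [[0, -0.05, 0], -8.59],
    [[0, -0.05, 0], -3.03],
    [[0, -0.03, 0], 0],
    [[0, 0, 0], 0],
  ],
  claw=0,
  newtons=60,
)

```text
clock: 1.3
tcp_pos: [449.4, -227.9, 296.5]
ee_rot: [-3.141, -0.009, -0.0]
ft_force: [0.4, -0.8, 0.8]
gripper_width: 85.3
```

```bash
cat >> h.py <<'E'
from scipy.spatial.transform import Rotation as Ro
def wpose():
    s=bot.observe();H=np.array(bot.calibration("wrist")["hand_eye"]);T=np.eye(4)
    T[:3,:3]=Ro.from_rotvec(s["ee_rot"]).as_matrix();T[:3,3]=s["tcp_pos"];return T@H
def wray(W,u,v,z):
    K=np.array(bot.calibration("wrist")["intrinsics"]);d=W[:3,:3]@np.linalg.inv(K)@np.array([u,v,1.]);o=W[:3,3];return (o+d*(z-o[2])/d[2])[:2].round(1)
def wproj(W,p):
    K=np.array(bot.calibration("wrist")["intrinsics"]);q=K@(W[:3,:3].T@(np.array(p,float)-W[:3,3]));return (q[:2]/q[2]).round(0)
E
python3 - <<'E'
from h import *
W=wpose();a=bot.grab_frame("wrist");cv2.imwrite("pics/w1.png",a)
print(W[:3,3],W[:3,2],bot.observe()["joints"].round(2))
print(wproj(W,(487.5,-121.3,55)),wproj(W,(469,221,191)))
for q,s in blobs(a,(22,90,90),(36,255,255),50): print(q,s,wray(W,*q,24))
E
```

```text
[ 448.97348307 -152.05806615  414.25083041] [ 0.00106411 -0.2984518  -0.95442411] [ 0.8   0.19 -0.44  1.85  0.09  1.13  0.34]
[354.  82.] [ 383. -971.]
[336.8, 75.6] [328, 66, 19, 20, 271] [ 468.5 -110.9]
[320.4, 93.2] [311, 84, 19, 20, 270] [ 447.6 -132.2]
[343.0, 100.3] [334, 91, 19, 20, 269] [ 477.3 -140.7]
```

View pics/w1.png

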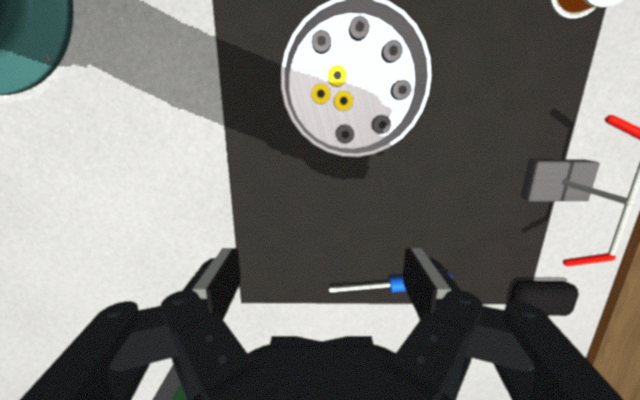

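The wrist view shows the bowl rim spanning columns ≈ 281–432, centred near (356,77). The yellow cores are at (337,76), (320,93) and (343,100), which agrees with the top view to 1 mm.

>>> move_arm(
  series=[
    [[0.01, -0.05, 0], 0],
    [[0.01, -0.05, 0], 0],
    [[0, -0.05, 0], 0],
    [[0, -0.05, 0], 0],
    [[0, -0.05, 0], 0],
    [[0, -0.05, 0], 0],
    [[0, -0.05, 0], 0],
    [[0, -0.02, 0], 0],
    [[0, 0, 0], 0],
  ],
)

```text
clock: 2.25
tcp_pos: [468.6, 138.3, 296.2]
ee_rot: [-3.14, -0.005, 0.001]
ft_force: [-0.3, -1.7, -0.0]
gripper_width: 85.5
```

Run:
```python
from h import *
W=wpose();a=bot.grab_frame("wrist");cv2.imwrite("pics/w2.png",a)
print(W[:3,3],wproj(W,(469,221,191)),wproj(W,(469,221,156)),wproj(W,(470,218.5,60)))
for q,s in blobs(a,(0,150,80),(8,255,255),50): print(q,s,wray(W,*q,191))
g=cv2.imread("pics/w1.png");
m=cv2.inRange(cv2.cvtColor(g,cv2.COLOR_BGR2GRAY),95,255)
print([ (v,np.nonzero(m[v,240:470])[0][[0,-1]]+240) for v in (70,75,80,85)])
```

```text
[468.34090872 214.01907676 413.99840152] [322. 100.] [322. 101.] [323. 106.]
[575.5, 37.7] [537, 0, 103, 64, 2794] [647.2 263. ]
[321.7, 99.7] [305, 82, 34, 37, 967] [468.5 221. ]
[(70, array([281, 431])), (75, array([281, 432])), (80, array([281, 431])), (85, array([281, 430]))]
```

View pics/w2.png

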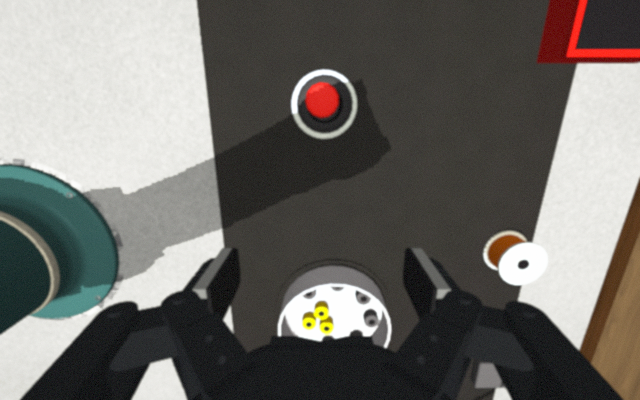

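The stick top is at (322,100), which is world (468.5,221). Moving over it and descending to TCP z ≈ 162.

>>> move_arm(
  series=[
    [[0, -0.043, 0], 0],
    [[0, -0.04, 0], 0],
    [[0, 0, 0.01], 0],
    [[0, 0, 0.02], 0],
    [[0, 0, 0.03], 0],
    [[0, 0, 0.03], 0],
    [[0, 0, 0.03], 0],
    [[0, 0, 0.014], 0],
    [[0, 0, 0], 0],
    [[0, 0, 0], 0],
  ],
)

```text
clock: 3.3
tcp_pos: [469.2, 218.7, 163.1]
ee_rot: [-3.141, 0.001, -0.001]
ft_force: [0.3, -0.1, 0.7]
gripper_width: 85.3
```

Run:
```python
from h import *
g=cv2.imread("pics/w1.png")
s=bot.observe();print(s["tcp_pos"],s["ft_force"],s["joints"].round(2))
# holder ring in w2, bowl rim in w1 with poses recorded
def WP(t,r):
    T=np.eye(4);T[:3,:3]=Ro.from_rotvec(r).as_matrix();T[:3,3]=t;return T@np.array(bot.calibration("wrist")["hand_eye"])
W2=WP([468.6,138.3,296.2],[-3.14,-.005,.001]);W1=WP([449.4,-227.9,296.5],[-3.141,-.009,0])
print("holder",wray(W2,324,103.5,4),"bowl",wray(W1,281,75,55),wray(W1,431.5,75,55), "bot edge",wray(W1,355,156.5,55))
```

```text
[469.17385639 218.69379454 163.14856628] [ 0.31553707 -0.1215615   0.73193066] [ 0.08  0.43 -0.7   1.95  0.35  0.89 -0.8 ]
holder [471.8 222.1] bowl [ 401.2 -113.8] [ 578.4 -112.8] bot edge [ 492.3 -209.5]
```

Bowl refined to ≈ (489,-121) and holder to ≈ (471,221). Small y trim, then close.

>>> move_arm(
  series=[
    [[0, -0.002, 0], 0],
    [[0, 0, 0], 0],
    [[0, 0, 0], 0],
    [[0, 0, 0], 0],
    [[0, 0, 0], 0],
    [[0, 0, 0], 0],
    [[0, 0, 0], 0],
    [[0, 0, 0], 0],
    [[0, 0, 0], 0],
    [[0, 0, 0], 0],
  ],
  claw=1,
  newtons=60,
)

```text
clock: 4.3
tcp_pos: [468.8, 221.1, 162.8]
ee_rot: [-3.141, -0.0, -0.001]
ft_force: [-0.7, -0.6, 6.0]
gripper_width: 24.6
```

Gripped (24.6 mm). Lifting clear and carrying to the bowl, aiming for a free spot near (509,-121).

>>> move_arm(
  series=[
    [[0, 0, 0], 0],
    [[0, 0, 0], 0],
    [[0, 0, -0.01], 0],
    [[0, 0, -0.02], 0],
    [[0, 0, -0.025], 0],
    [[0, 0, -0.025], 0],
    [[0, 0, -0.02], 0],
    [[0, 0, -0.01], 0],
    [[0, 0.01, 0], 0],
    [[0, 0.02, 0], 0],
    [[0, 0.03, 0], 0],
    [[0, 0.03, 0], 0],
  ],
  newtons=100,
)

```text
clock: 5.5
tcp_pos: [467.9, 129.2, 271.2]
ee_rot: [3.141, 0.001, -0.003]
ft_force: [0.7, -0.5, -0.3]
gripper_width: 23.7
```

>>> move_arm(
  series=[
    [[0.005, 0.03, 0], 0],
    [[0.005, 0.03, 0], 0],
    [[0.005, 0.03, 0], 0],
    [[0.005, 0.03, 0], 0],
    [[0.005, 0.03, 0], 0],
    [[0.005, 0.03, 0], 0],
    [[0.005, 0.03, 0], 0],
    [[0.005, 0.02, 0], 0],
    [[0, 0.015, 0], 0],
    [[0, 0.007, 0], 0],
    [[0, 0, 0], 0],
    [[0, 0, 0], 0],
  ],
)

```text
clock: 6.7
tcp_pos: [508.4, -120.1, 272.2]
ee_rot: [-3.141, -0.002, 0.0]
ft_force: [0.4, 1.1, 0.3]
gripper_width: 24.2
```

Run:
```python
from h import *
a=bot.grab_frame("scene");b=bot.grab_frame("top");s=bot.observe();t=s["tcp_pos"];print(t,s["ft_force"])
cv2.imwrite("pics/c2.png",np.hstack([cv2.resize(a[80:260,150:350],(600,540)),]))
for n in("scene","top"): print(n,proj(n,t-[0,0,6+150]),proj(n,(489,-121,6)))
```

```text
[ 508.60937488 -119.99836569  272.34951385] [ 0.37348893  0.11063297 -0.74573397]
scene [250.89192587 185.94880991] [253.38012702 208.50580219]
top [368.82510509 234.79562031] [366.02675759 243.16320273]
```

View pics/c2.png

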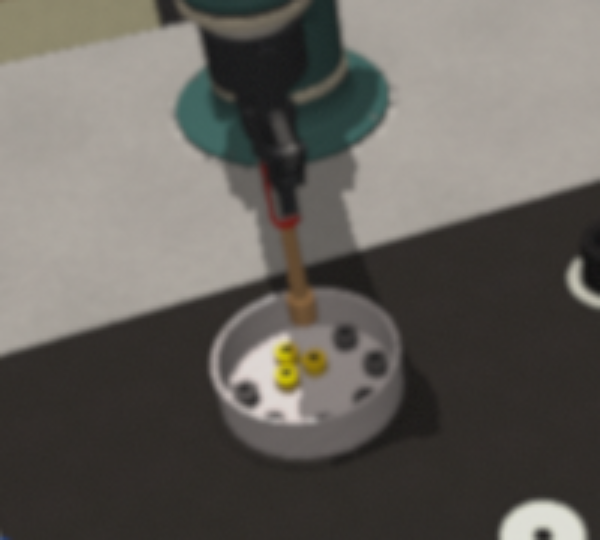

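The stick hangs straight with its foot at scene pixel ≈ (251,184), as predicted, over the bowl and clear of the cores. Descending 107 mm.

>>> move_arm(
  series=[
    [[0, 0, 0.01], 0],
    [[0, 0, 0.02], 0],
    [[0, 0, 0.025], 0],
    [[0, 0, 0.02], 0],
    [[0, 0, 0.015], 0],
    [[0, 0, 0.01], 0],
    [[0, 0, 0.007], 0],
    [[0, 0, 0], 0],
  ],
)

```text
clock: 7.6
tcp_pos: [508.5, -120.9, 164.8]
ee_rot: [-3.141, -0.001, 0.001]
ft_force: [0.4, -0.9, 0.5]
gripper_width: 24.2
```

>>> move_arm(
  series=[
    [[0.006, 0, 0], 0],
    [[0.008, 0, 0], 0],
    [[0.008, 0, 0], 0],
  ],
)

```text
clock: 7.9
tcp_pos: [531.7, -121.1, 165.9]
ee_rot: [3.141, 0.0, 0.002]
ft_force: [-0.2, 0.3, -1.4]
gripper_width: 24.0
```

>>> move_arm(
  series=[
    [[-0.0014, 0.0109, 0], 0],
    [[-0.0042, 0.0101, 0], 0],
    [[-0.0067, 0.0087, 0], 0],
    [[-0.0087, 0.0067, 0], 0],
    [[-0.0101, 0.0042, 0], 0],
    [[-0.0109, 0.0014, 0], 0],
    [[-0.0109, -0.0014, 0], 0],
    [[-0.0101, -0.0042, 0], 0],
    [[-0.0087, -0.0067, 0], 0],
    [[-0.0067, -0.0087, 0], 0],
    [[-0.0042, -0.0101, 0], 0],
    [[-0.0014, -0.0109, 0], 0],
  ],
)

```text
clock: 9.1
tcp_pos: [446.3, -119.9, 165.4]
ee_rot: [3.142, 0.001, 0.0]
ft_force: [-0.9, -0.0, -0.7]
gripper_width: 23.9
```

>>> move_arm(
  series=[
    [[0.0014, -0.0109, 0], 0],
    [[0.0042, -0.0101, 0], 0],
    [[0.0067, -0.0087, 0], 0],
    [[0.0087, -0.0067, 0], 0],
    [[0.0101, -0.0042, 0], 0],
    [[0.0109, -0.0014, 0], 0],
    [[0.0109, 0.0014, 0], 0],
    [[0.0101, 0.0042, 0], 0],
    [[0.0087, 0.0067, 0], 0],
    [[0.0067, 0.0087, 0], 0],
    [[0.0042, 0.0101, 0], 0],
    [[0.0014, 0.0109, 0], 0],
  ],
)

```text
clock: 10.3
tcp_pos: [530.9, -122.2, 165.2]
ee_rot: [-3.142, 0.0, -0.0]
ft_force: [0.3, 0.6, -0.6]
gripper_width: 24.1
```

Run:
```python
from h import *
a=bot.grab_frame("scene");s=bot.observe();print(s["tcp_pos"],s["ft_force"],s["gripper_width"])
cv2.imwrite("pics/c3.png",cv2.resize(a[80:260,150:350],(600,540)))
for q,k in blobs(a,(20,90,70),(36,255,255),8): print(q,k[4],ray("scene",*q,20).round(0)[:2])
```

```text
[ 530.68883416 -124.21539109  165.14589085] [-0.78326831 -3.01145518 -1.47557138] 23.88305726635765
[257.2, 189.9] 16 [434. -89.]
[510.8, 214.4] 743 [830. 536.]
[249.3, 203.1] 57 [ 476. -128.]
[248.5, 216.6] 48 [ 526. -146.]
```

View pics/c3.png

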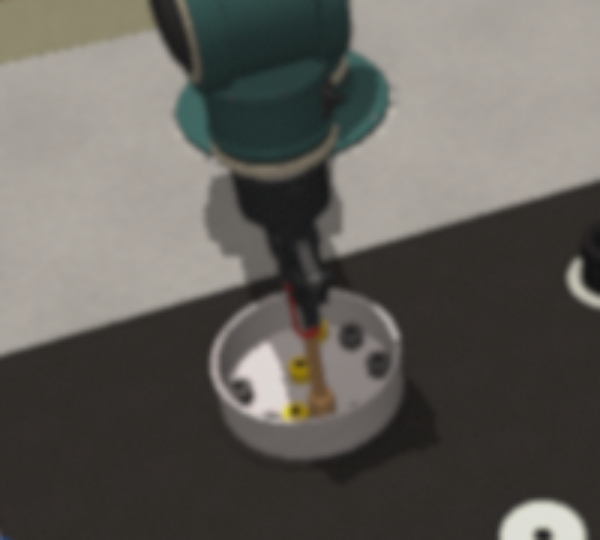

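After one turn the yellow cores are already spread: about (434,-89), (476,-128) and (526,-146). Three more turns, 1 mm lower.

>>> move_arm(
  series=[
    [[-0.0014, 0.0109, 0.001], 0],
    [[-0.0042, 0.0101, 0], 0],
    [[-0.0067, 0.0087, 0], 0],
    [[-0.0087, 0.0067, 0], 0],
    [[-0.0101, 0.0042, 0], 0],
    [[-0.0109, 0.0014, 0], 0],
    [[-0.0109, -0.0014, 0], 0],
    [[-0.0101, -0.0042, 0], 0],
    [[-0.0087, -0.0067, 0], 0],
    [[-0.0067, -0.0087, 0], 0],
    [[-0.0042, -0.0101, 0], 0],
    [[-0.0014, -0.0109, 0], 0],
  ],
)

```text
clock: 11.55
tcp_pos: [446.3, -119.9, 164.3]
ee_rot: [3.142, 0.001, -0.0]
ft_force: [-1.0, -0.9, -0.9]
gripper_width: 24.0
```

>>> move_arm(
  series=[
    [[0.0014, -0.0109, 0], 0],
    [[0.0042, -0.0101, 0], 0],
    [[0.0067, -0.0087, 0], 0],
    [[0.0087, -0.0067, 0], 0],
    [[0.0101, -0.0042, 0], 0],
    [[0.0109, -0.0014, 0], 0],
    [[0.0109, 0.0014, 0], 0],
    [[0.0101, 0.0042, 0], 0],
    [[0.0087, 0.0067, 0], 0],
    [[0.0067, 0.0087, 0], 0],
    [[0.0042, 0.0101, 0], 0],
    [[0.0014, 0.0109, 0], 0],
  ],
)

```text
clock: 12.75
tcp_pos: [530.8, -122.2, 164.2]
ee_rot: [-3.142, 0.0, 0.0]
ft_force: [0.3, -0.1, -0.1]
gripper_width: 23.8
```

>>> move_arm(
  series=[
    [[-0.0014, 0.0109, 0], 0],
    [[-0.0042, 0.0101, 0], 0],
    [[-0.0067, 0.0087, 0], 0],
    [[-0.0087, 0.0067, 0], 0],
    [[-0.0101, 0.0042, 0], 0],
    [[-0.0109, 0.0014, 0], 0],
    [[-0.0109, -0.0014, 0], 0],
    [[-0.0101, -0.0042, 0], 0],
    [[-0.0087, -0.0067, 0], 0],
    [[-0.0067, -0.0087, 0], 0],
    [[-0.0042, -0.0101, 0], 0],
    [[-0.0014, -0.0109, 0], 0],
  ],
)

```text
clock: 13.95
tcp_pos: [446.3, -119.9, 164.4]
ee_rot: [3.142, 0.001, 0.0]
ft_force: [0.7, 0.1, -1.0]
gripper_width: 24.2
```

>>> move_arm(
  series=[
    [[0.0014, -0.0109, 0], 0],
    [[0.0042, -0.0101, 0], 0],
    [[0.0067, -0.0087, 0], 0],
    [[0.0087, -0.0067, 0], 0],
    [[0.0101, -0.0042, 0], 0],
    [[0.0109, -0.0014, 0], 0],
    [[0.0109, 0.0014, 0], 0],
    [[0.0101, 0.0042, 0], 0],
    [[0.0087, 0.0067, 0], 0],
    [[0.0067, 0.0087, 0], 0],
    [[0.0042, 0.0101, 0], 0],
    [[0.0014, 0.0109, 0], 0],
  ],
)

```text
clock: 15.15
tcp_pos: [530.8, -122.2, 164.2]
ee_rot: [-3.142, 0.0, 0.0]
ft_force: [-0.1, 0.1, -0.6]
gripper_width: 24.3
```

>>> move_arm(
  series=[
    [[-0.0014, 0.0109, 0], 0],
    [[-0.0042, 0.0101, 0], 0],
    [[-0.0067, 0.0087, 0], 0],
    [[-0.0087, 0.0067, 0], 0],
    [[-0.0101, 0.0042, 0], 0],
    [[-0.0109, 0.0014, 0], 0],
    [[-0.0109, -0.0014, 0], 0],
    [[-0.0101, -0.0042, 0], 0],
    [[-0.0087, -0.0067, 0], 0],
    [[-0.0067, -0.0087, 0], 0],
    [[-0.0042, -0.0101, 0], 0],
    [[-0.0014, -0.0109, 0], 0],
  ],
)

```text
clock: 16.35
tcp_pos: [446.3, -119.9, 164.4]
ee_rot: [3.142, 0.001, 0.0]
ft_force: [0.1, 0.2, -0.8]
gripper_width: 24.1
```

>>> move_arm(
  series=[
    [[0.0014, -0.0109, 0], 0],
    [[0.0042, -0.0101, 0], 0],
    [[0.0067, -0.0087, 0], 0],
    [[0.0087, -0.0067, 0], 0],
    [[0.0101, -0.0042, 0], 0],
    [[0.0109, -0.0014, 0], 0],
    [[0.0109, 0.0014, 0], 0],
    [[0.0101, 0.0042, 0], 0],
    [[0.0087, 0.0067, 0], 0],
    [[0.0067, 0.0087, 0], 0],
    [[0.0042, 0.0101, 0], 0],
    [[0.0014, 0.0109, 0], 0],
  ],
)

```text
clock: 17.55
tcp_pos: [530.8, -122.2, 164.2]
ee_rot: [-3.142, 0.0, 0.0]
ft_force: [-0.9, -0.1, -0.9]
gripper_width: 24.3
```

Run:
```python
from h import *
a=bot.grab_frame("scene");s=bot.observe();print(s["tcp_pos"],s["ft_force"],s["gripper_width"])
cv2.imwrite("pics/c4.png",cv2.resize(a[80:260,150:350],(600,540)))
for q,k in blobs(a,(20,90,70),(36,255,255),8): print(q,k[4],ray("scene",*q,20).round(0)[:2])
```

```text
[ 530.62493217 -124.18110424  164.11994111] [-0.73430341 -2.60985288 -2.00098621] 24.29707837845075
[257.4, 190.0] 14 [434. -89.]
[510.8, 214.4] 743 [830. 536.]
[237.3, 194.2] 69 [ 426. -149.]
[249.2, 203.0] 55 [ 476. -128.]
```

View pics/c4.png

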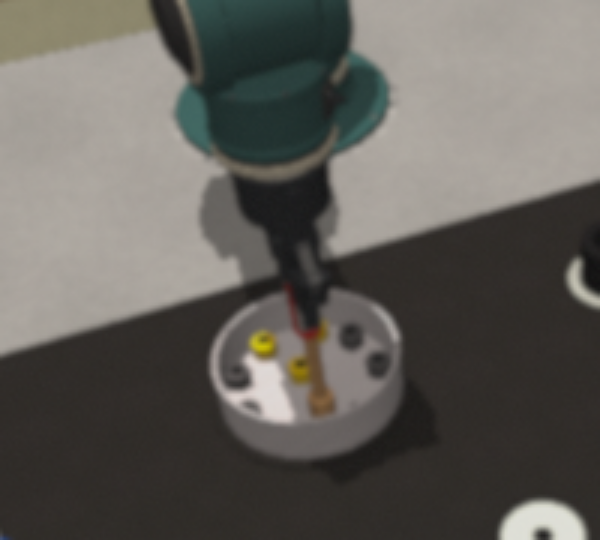

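Yellow cores now at ≈ (434,-89, partly hidden), (426,-149) and (476,-128), only about 60 mm apart at most. I'll stir another half turn to the near side, then push the central yellow core towards +x.

>>> move_arm(
  series=[
    [[-0.0014, 0.0109, 0], 0],
    [[-0.0042, 0.0101, 0], 0],
    [[-0.0067, 0.0087, 0], 0],
    [[-0.0087, 0.0067, 0], 0],
    [[-0.0101, 0.0042, 0], 0],
    [[-0.0109, 0.0014, 0], 0],
    [[-0.0109, -0.0014, 0], 0],
    [[-0.0101, -0.0042, 0], 0],
    [[-0.0087, -0.0067, 0], 0],
    [[-0.0067, -0.0087, 0], 0],
    [[-0.0042, -0.0101, 0], 0],
    [[-0.0014, -0.005, 0], 0],
  ],
)

```text
clock: 18.8
tcp_pos: [446.3, -125.5, 164.4]
ee_rot: [-3.142, -0.002, -0.0]
ft_force: [0.1, 0.2, -0.5]
gripper_width: 23.9
```

>>> move_arm(
  series=[
    [[0, 0, 0], 0],
    [[0.006, 0, 0], 0],
    [[0.008, 0, 0], 0],
    [[0.008, 0, 0], 0],
    [[0.008, 0, 0], 0],
    [[0.008, 0, 0], 0],
    [[0.007, 0, 0], 0],
    [[0, 0, 0], 0],
  ],
)

```text
clock: 19.6
tcp_pos: [492.5, -126.7, 164.2]
ee_rot: [-3.141, -0.001, -0.0]
ft_force: [-0.1, 0.2, -0.5]
gripper_width: 24.0
```

Run:
```python
from h import *
a=bot.grab_frame("scene");s=bot.observe();print(s["tcp_pos"],s["ft_force"],s["gripper_width"])
for q,k in blobs(a,(20,90,70),(36,255,255),8): print(q,k[4],ray("scene",*q,20).round(0)[:2])
```

```text
[ 491.86872985 -126.78039366  164.11465413] [ 0.18961235 -0.66845868 -1.63767742] 24.111806112868734
[254.4, 189.1] 68 [427. -96.]
[510.8, 214.4] 743 [830. 536.]
[237.3, 194.2] 69 [ 426. -149.]
[254.9, 212.8] 71 [ 520. -125.]
```

The pushed core is at (520,-125), about 97 mm from each of the other two. Lifting out and carrying back to above the pick-up pose (468.8,221.1).

>>> move_arm(
  series=[
    [[0, 0, -0.01], 0],
    [[0, 0, -0.02], 0],
    [[0, 0, -0.025], 0],
    [[0, 0, -0.025], 0],
    [[0, 0, -0.018], 0],
    [[0, 0, -0.01], 0],
    [[0, -0.01, 0], 0],
    [[-0.002, -0.02, 0], 0],
    [[-0.003, -0.03, 0], 0],
    [[-0.003, -0.03, 0], 0],
    [[-0.003, -0.03, 0], 0],
    [[-0.003, -0.03, 0], 0],
  ],
)

```text
clock: 20.85
tcp_pos: [476.6, 24.9, 271.4]
ee_rot: [-3.141, -0.001, 0.002]
ft_force: [0.4, 0.3, -0.1]
gripper_width: 24.4
```

>>> move_arm(
  series=[
    [[-0.003, -0.03, 0], 0],
    [[-0.003, -0.03, 0], 0],
    [[-0.003, -0.03, 0], 0],
    [[0, -0.03, 0], 0],
    [[0, -0.03, 0], 0],
    [[0, -0.025, 0], 0],
    [[0, -0.015, 0], 0],
    [[0, -0.008, 0], 0],
    [[0, 0, 0], 0],
    [[0, 0, 0], 0],
    [[0, 0, 0], 0],
  ],
)

```text
clock: 21.95
tcp_pos: [468.6, 220.1, 272.1]
ee_rot: [3.141, -0.001, -0.0]
ft_force: [0.2, -1.0, -1.0]
gripper_width: 24.1
```

Run:
```python
from h import *
b=bot.grab_frame("top");a=bot.grab_frame("scene");s=bot.observe();t=s["tcp_pos"];print(t,s["ft_force"],s["gripper_width"])
for n,im in(("top",b),("scene",a)):
  for q,k in blobs(im,(20,90,70),(36,255,255),8): print(n,q,k[4],ray(n,*q,22).round(0)[:2])
print(proj("scene",t-[0,0,156]),proj("scene",(471,221,60)))
cv2.imwrite("pics/c5.png",np.hstack([cv2.resize(b[205:285,325:410],(425,400),interpolation=2),cv2.resize(a[70:190,300:400],(333,400))]))
```

```text
[468.65638441 220.3101221  272.28094279] [-0.24100462  0.03019674 -0.37031084] 24.01646372249171
top [174.3, 146.9] 519 [815. 521.]
top [367.5, 234.0] 40 [ 518. -125.]
top [605.5, 274.0] 1594 [ 385. -895.]
top [358.9, 262.9] 38 [424. -95.]
top [375.9, 263.1] 41 [ 423. -150.]
scene [254.5, 188.6] 64 [427. -95.]
scene [510.8, 214.4] 743 [831. 534.]
scene [237.4, 194.0] 70 [ 427. -149.]
scene [255.0, 213.0] 60 [ 522. -125.]
[354.64042361 144.52425964] [354.05814902 159.13680477]
```

View pics/c5.png

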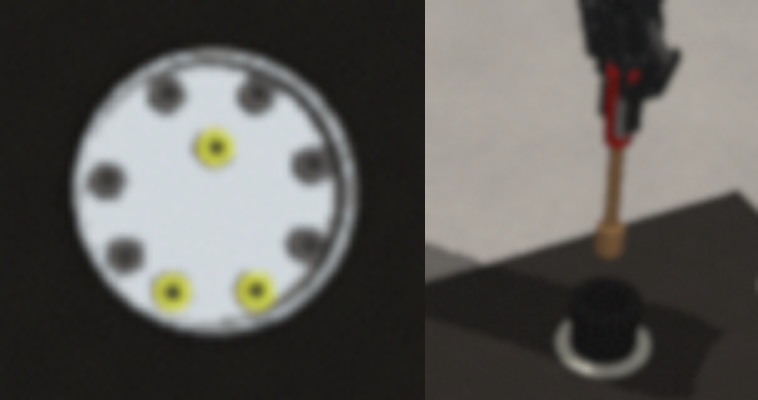

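All nine cores lie flat in the bowl, with two top-view yellow pairs 99 mm and 98 mm apart. The stick hangs upright over the holder. Lowering.

>>> move_arm(
  series=[
    [[0.001, 0, 0.01], 0],
    [[0, 0, 0.02], 0],
    [[0, 0, 0.02], 0],
    [[0, 0, 0.02], 0],
    [[0, 0, 0.015], 0],
    [[0, 0, 0.01], 0],
    [[0, 0, 0.007], 0],
    [[0, 0, 0.003], 0],
    [[0, 0, 0], 0],
    [[0, 0, 0], 0],
  ],
)

```text
clock: 23.05
tcp_pos: [469.7, 221.3, 167.8]
ee_rot: [-3.141, -0.0, -0.001]
ft_force: [0.3, -0.4, -0.5]
gripper_width: 23.9
```

>>> move_arm(
  series=[
    [[0, 0, 0.001], 0],
    [[0, 0, 0.001], 0],
    [[0, 0, 0.001], 0],
    [[0, 0, 0], 0],
    [[0, 0, 0], 0],
  ],
)

```text
clock: 23.55
tcp_pos: [469.5, 221.1, 164.3]
ee_rot: [-3.142, -0.0, 0.0]
ft_force: [-0.9, 0.3, -0.9]
gripper_width: 24.1
```

>>> move_arm(
  series=[
    [[0, 0, 0.001], 0],
    [[0, 0, 0.0005], 0],
    [[0, 0, 0], 0],
    [[0, 0, 0], 0],
  ],
)

```text
clock: 23.95
tcp_pos: [469.6, 221.2, 163.0]
ee_rot: [-3.141, -0.001, -0.0]
ft_force: [-0.7, -0.4, 3.9]
gripper_width: 24.0
```

Contact (4 N upward). Easing the grip, then opening.

>>> move_arm(
  series=[
    [[0, 0, 0], 0],
    [[0, 0, 0], 0],
    [[0, 0, 0], 0],
    [[0, 0, 0], 0],
  ],
  newtons=20,
)

```text
clock: 24.35
tcp_pos: [469.6, 221.2, 162.9]
ee_rot: [-3.141, -0.0, -0.0]
ft_force: [-0.9, -0.2, 5.5]
gripper_width: 24.1
```

>>> move_arm(
  series=[
    [[0, 0, 0], 0],
    [[0, 0, 0], 0],
    [[0, 0, 0], 0],
    [[0, 0, 0], 0],
    [[0, 0, 0], 0],
    [[0, 0, 0], 0],
    [[0, 0, 0], 0],
    [[0, 0, 0], 0],
    [[0, 0, 0], 0],
    [[0, 0, 0], 0],
  ],
  claw=0,
)

```text
clock: 25.35
tcp_pos: [469.5, 221.1, 162.8]
ee_rot: [-3.142, -0.001, 0.0]
ft_force: [-0.4, -0.9, -0.4]
gripper_width: 85.4
```

>>> move_arm(
  series=[
    [[0, 0, -0.01], 0],
    [[0, 0, -0.02], 0],
    [[0, 0, -0.03], 0],
    [[0, 0, -0.04], 0],
    [[0, 0, -0.03], 0],
    [[0, 0, -0.01], 0],
    [[0, 0.03, 0], 0],
    [[0, 0.04, 0], 0],
    [[0, 0.03, 0], 0],
    [[0, 0, 0], 0],
  ],
)

```text
clock: 26.35
tcp_pos: [469.6, 117.2, 302.7]
ee_rot: [3.14, -0.007, -0.001]
ft_force: [0.1, 0.6, -0.6]
gripper_width: 85.6
```

Run:
```python
from h import *
W=wpose();w=bot.grab_frame("wrist");a=bot.grab_frame("scene");b=bot.grab_frame("top");s=bot.observe();print(s["clock"],s["tcp_pos"],s["gripper_width"])
for q,k in blobs(w,(0,150,80),(8,255,255),100): print(q,k,wray(W,*q,191))
for q,k in blobs(a,(0,150,80),(6,255,255)): print("scene",q,k)
for q,k in blobs(b,(20,90,70),(36,255,255),8): print("top",q,ray("top",*q,24).round(0)[:2])
cv2.imwrite("pics/c6.png",cv2.resize(a[90:270,120:450],(792,432)))
```

```text
26.5 [469.39939133 121.59774183 302.97417613] 85.47437751945425
[578.5, 26.4] [536, 0, 104, 44, 2306] [654.5 248.7]
[320.3, 71.0] [304, 51, 34, 41, 1053] [469.3 220.2]
scene [356.2, 134.3] [352, 123, 9, 23, 148]
scene [444.8, 238.7] [418, 208, 60, 56, 1110]
scene [267.9, 274.7] [264, 268, 9, 15, 72]
scene [197.1, 301.4] [190, 297, 15, 10, 91]
top [174.3, 146.9] [814. 521.]
top [367.5, 234.0] [ 518. -125.]
top [605.5, 274.0] [ 385. -894.]
top [358.9, 262.9] [424. -95.]
top [375.9, 263.1] [ 423. -150.]
```

View pics/c6.png

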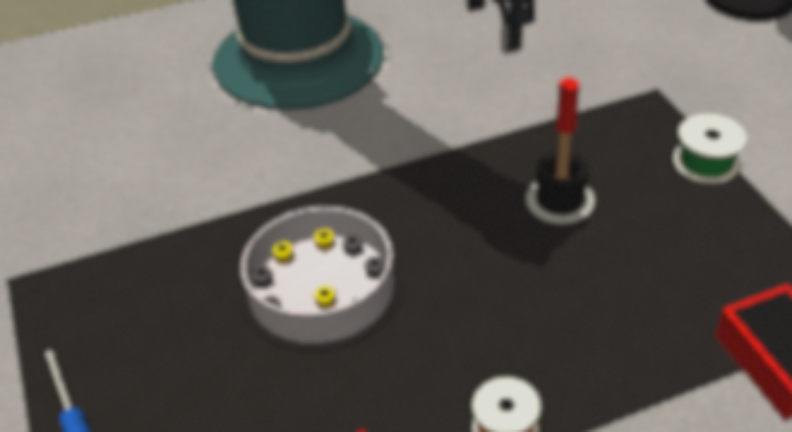

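The stirrer stands upright in the holder, with its grip at scene (356,134), the same pixel as at the start. The yellow cores are spread and the bystanders look undisturbed.

```bash
python3 -c "
from plant import bot
print(bot.hand_in())"
```

```text
the job is handed in; nothing more can be done
None
```

The yellow cores are mixed in with the grey ones and the stirrer is back upright in its holder. I handed the job in at about 26.5 s of the 67 s allowed.

**Stirring:** I held the stirrer by its red grip with the foot about 1.5–2.5 mm above the bowl floor. It made 4.5 turns at 42 mm from the bowl's centre. After four turns the yellow cores were only about 60 mm apart at most. I finished with one short push of the middle yellow core, using the stirrer.

**Last checks:**
- **Spread:** the yellow cores are at about (518,-125), (424,-95) and (423,-150). Two of the three pairs are about 98 mm apart, against the 65 mm required. The third pair is about 55 mm apart.
- **Cores:** all nine showed flat in the bowl in the top view taken after stirring.
- **Stirrer:** I set it down gently (4–5 N of contact) before opening the gripper. It stands at the same image position as at the start.
- **Bystanders:** the reels and the screwdriver looked unmoved in the pictures. I did not measure their positions.

Force readings at the end of each move stayed below about 6 N. No check failed. The top and scene cameras agreed to within about 4 mm.

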